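# Chuck the grinding pestle in the homogeniser drive

## Robot

A 6-joint arm with a two-finger parallel gripper is mounted at the origin on a cart in front of the work surface, level with it; the furniture and walls round the work are solid. World frame = base frame: x ahead of the robot, y to its left, z up, the work surface at z = 0. Lengths are in m, angles in rad, forces in N, time in s.
With the tool pointing down it reaches from about 0.3 to 0.775 m from the base axis. Payload 14.6 kg.
Tool frame: the origin (TCP) lies at the very end of the fingers, on their centre line; the grasp point (between the pads) lies 19 mm behind it (bot.tcp_to_grasp is the distance from the TCP to the grasp point, in m); z points along the fingers, y is the line along which they close (so a half turn about z gives the same grasp; the last joint's range is limited). The gripper opens to 85 mm and grips with 20 to 120 N. Pads are 22 mm wide; open, the fingers measure 114 mm over their backs; the gripper's body (76 mm by 85 mm) begins 54 mm behind the grasp point. The pads swing forward as they close: fully open they stand 13 mm farther back than shut.
Start: joints at [-1.189, 0.3, 1.521, -0, 1.321, -0.067], TCP at [0.239, -0.496, 0.231] pointing down, gripper open.
Joint ranges: [-3.03, 3.03], [-0.79, 2.21], [0.23, 2.52], [-1.04, 4.18], [0, 3.07], [-2.55, 2.55]. Speed limits (rad/s): [2.22, 2.22, 2.57, 3.14, 3.14, 3.14].

## Interface

Orientations are given as a rotation vector (axis times angle).
In Python, from cell import get_obs, get_image, camera_model, job, bot gives the robot as it stands. The module is installed in compiled form; this text tells all that it offers.
- The arm moves only by the shell command python3 -m inch 'ROWS' [FORCE]. ROWS is JSON, a list of rows, each a list of 3 entries, a list of its own where there are three numbers: the shift along the tool's x, y, z in units of 30 mm (1.0 is 30 mm), then the turn, a rotation vector about the tool's x, y, z in units of 5 degrees (1.0 is 5 degrees), then the finger opening in mm, from 0 to 85.4. A call has 1 to 20 rows; each row shifts and turns the commanded pose from where the row before left it, along the tool's axes as they then stand; what a row does not reach is not made up. A row lasts 1/8 s, in which the tool goes at most 62.5 mm and 10.7 degrees, less where a joint would pass 70% of its speed; a pose out of reach is approached as far as the arm can. A call is refused whole if a number of a shift passes 1 or a number of a turn 1, either way. A call with a gripper value outside its range is refused whole. The fingers move at their own pace and stop on an object; FORCE is the grip in N (left out, the last holds). Time passes only in rows, so rows that do not move let the fingers close. It gives the time, the measured TCP pose, the force, the opening and the grip force at its end, in the units of the state.
- get_obs(): the state, without advancing time (a new reading comes with each control period).
- get_image(name): name is "side" or "top"; returns the picture (480x640x3 uint8, blue, green, red); there is no depth.
- camera_model(name): a dict with "intrinsics" (3x3 intrinsics, pixels), "rvec" (rotation vector, rad) and "tvec" (3), from world to camera coordinates, as OpenCV has them. Camera axes: x right, y down, z forward; pixel columns grow to the right and rows downward; lengths in m; the calibration is good to about 2 mm. A picture is of the moment at which its call begins. camera_model takes no time and is no camera call.
- job.close_job(): hands the job in; it is judged then, once.
The state is a dict: "clock": time; "qpos": joint angles; "qd": joint speeds; "tau": joint torques, N m; "ee_pos": TCP position; "ee_rot": TCP orientation; "ft_force": force on the tool from outside, world axes, zero at the start; "wrist_torque": the same for the moment, N m; "gripper_width": opening from 0.0 (shut) to 1.0 (fully open); "grasp_force": force on a finger pad.
Only numpy, scipy, OpenCV 4.12 (cv2) and the standard library are available. Lean on these libraries where they do the work, as an engineer would, in place of code of your own. Each camera call takes 0.05 s, during which the arm holds its last target. There are 200 camera calls.

## Task

Take the pestle with the white pointed cone out of the tool block and set it shank down in the open collet of the homogeniser drive, pressing only gently and turning it until its flat drive tang drops fully home in the spindle slot. Then turn the knurled collet nut clockwise, seen from above, until the collet grips the shank snugly, without over-tightening it, and let go. Leave the other two heads in the block.

Things in the scene. Friction and masses are not known exactly. Their poses are not given: they have to be found in the camera images.
- pestle_hub (a point): Centre of the pestle's hub, by which it is gripped. The pestle stands upright in one of the three holes of the tool block (which one varies). Round steel hub 16 mm across, from 11 mm below to 11 mm above this point; on it a white cone, 15 mm across, tip 23 mm above this point; under it a collar 22 mm across, 4 mm thick, that rests on the block, underside 15 mm below this point. z is up.
- pestle_foot (a point): Middle of the end of the pestle's drive tang, 73 mm below the hub's centre. Under the collar the shank is round, 14 mm across, 45 mm long; then a flat tang, 12.4 mm wide along x, 5 mm thick along y, 12.5 mm long, ends here. The pestle weighs about 70 g.
- pestle: The same pestle; origin in the middle of its collar's underside, 15 mm below the hub's centre; axes as at the tang.
- nut_top (a point): Centre of the collet's mouth, in the top face of the collet nut, 168 mm above the worktop, z up the drive's axis. In the 23 mm mouth are three collet fingers, at first 17 to 21 mm apart; 22 mm down a cone leads into a 15.5 mm bore. With the pestle fully home its hub centre is 17 mm above this point and its collar 2 mm clear of the nut; its cone then stands 40 mm above the nut.
- slot (a point): Middle of the spindle's drive slot (6.8 mm wide, 10 mm deep, across the bore's floor), at its upper edge, 46 mm below the nut's top. The spindle is locked at an angle unknown and out of sight (only the position is meant here): the tang first stands on this edge, hub 27 mm above the nut's top, and drops 10 mm when turned to within 0.15 to 0.3 rad of the slot, either way round.
- nut_grip (a point): On the axis, 10 mm below the nut's top: where to grip the nut, knurled steel, 40 mm across, 26 mm high. Clockwise from above tightens, against an even drag of 0.3 N m; it stays where left. Its start is unknown: the collet touches the shank after 0.7 to 1.45 rad. From there the moment climbs 0.08 N m per 0.1 rad: snug 0.15 to 0.4 rad after the touch (0.1 to 0.3 N m more), over-tight at 0.6.
- drive: The homogeniser drive, standing chuck-up in its fixed bench stand: round grey foot 120 mm across, grey cup, white ribbed handset 57 mm across, grey shoulder, steel collet nut on top. Origin in the middle of the foot's underside, z up along the drive's axis.
- ball_head_hub (a point): Centre of the hub of another head in the block, with the same hub, collar, shank and tang, but a steel ball (17 mm) on top. The three holes lie in a straight row, 46 mm apart, in a grey block 56 x 150 x 64 mm that is fixed to the worktop.
- paddle_head_hub (a point): Centre of the hub of the third head in the block: the same, but with a steel cross of two upright blades (30 mm wide) on top.

How it is judged:
On the way:
1. the pestle stands fully home in the slot, its collar within 5 mm of the nut (z of pestle_hub in the frame of nut_top below 0.02 m and horizontal distance between pestle_hub and nut_top below 0.004 m and angle between pestle_hub's own z axis and vertical below 0.08 rad), for 0.2 s.
At the end, for the whole second after the job is handed in: The pestle is upright and fully home in the slot (hub centre no more than 20 mm above the nut's top, on the axis within 4 mm), the collet grips it with 30 N or more in all, the other two heads are still in their holes (within 15 mm of their start), and all is at rest (all of step 1 and contact force between pestle and drive above 30 N and linear speed of pestle below 0.02 m/s and distance of each of ball_head_hub, paddle_head_hub from where it was at the start of the episode below 0.015 m); the robot touches nothing.
It fails at once if the nut is over-tightened: the collet squeezes the shank with over 200 N in all (contact force between pestle and drive above 200 N).
It fails at once if the pestle is forced: held in the gripper, it presses on the drive with over 100 N (contact force between pestle and drive above 100 N and contact force between the fingers and pestle above 2 N).
It also fails if it takes over 72 s, if anything falls off the work surface, if the arm or the gripper's body presses on something with over 40 N, if the wrist force passes 120 N, or if a joint passes its speed limit or range.

## Working session

There is one attempt and no reset: what is moved stays moved. The work goes in short steps, Python scripts to look and compute and a shell command to move; the robot and the scene stay as the last step left them, time stands still between calls to the robot, and variables do not carry over. Pictures are saved under pics/ and viewed, at most 10 in all, crops included, and the job is handed in when it is done.

```bash
mkdir -p pics; python3 - <<'E'
from cell import *
import cv2
for n in("side","top"):
    cv2.imwrite(f"pics/{n}0.png",get_image(n)); m=camera_model(n); print(n,m)
print(get_obs(), bot.tcp_to_grasp)
E
```

```text
side {'intrinsics': array([[597.52328769,   0.        , 322.21516064],
       [  0.        , 597.52328769, 238.86303281],
       [  0.        ,   0.        ,   1.        ]]), 'rvec': array([ 1.16739805, -2.62277666,  0.65724173]), 'tvec': array([0.4793898 , 0.3205175 , 0.95213948])}
top {'intrinsics': array([[481.17397394,   0.        , 320.15145402],
       [  0.        , 481.17397394, 241.1535591 ],
       [  0.        ,   0.        ,   1.        ]]), 'rvec': array([ 2.11441775, -2.15279335,  0.15397136]), 'tvec': array([0.16910716, 0.54076798, 0.89492545])}
{'clock': 0.1, 'qpos': array([-1.18861442e+00,  3.00415745e-01,  1.52155072e+00, -5.45961390e-05,
        1.32068746e+00, -6.65682142e-02]), 'qd': array([ 0.00054597, -0.00132543, -0.00222301,  0.00229641,  0.00068122,
       -0.00068112]), 'tau': array([ 1.77901049e-03, -5.44379354e+01, -3.62371945e+01, -9.64419883e-05,
        3.04113957e-03, -2.73392931e-05]), 'ee_pos': array([ 0.23853119, -0.49533962,  0.23076452]), 'ee_rot': array([-3.06182497e+00, -6.98784734e-01,  3.43913627e-04]), 'ft_force': array([-0.50161795,  0.35166964, -0.96805856]), 'wrist_torque': array([-0.0394871 , -0.00813326, -0.00123453]), 'grasp_force': 0.0, 'gripper_width': 1.0031218654777987} 0.0187
```

View pics/side0.png

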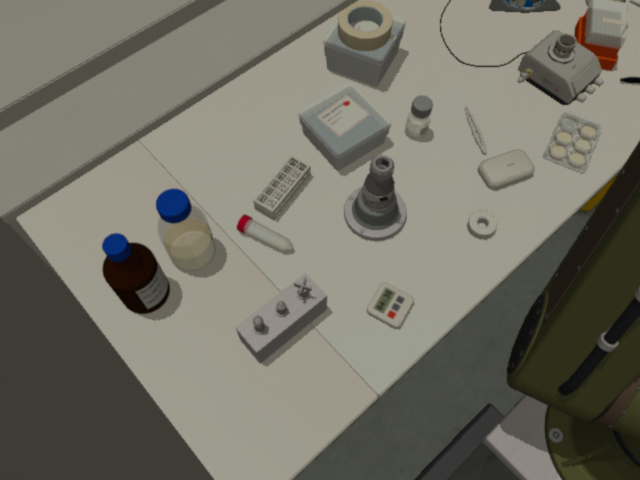

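View pics/top0.png

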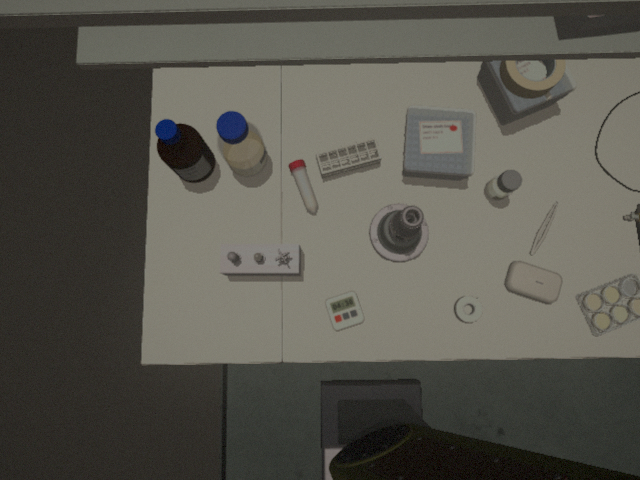

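The side view shows the block at about (282,315) and the nut at (381,165). The top view shows the block at (260,260) and the nut mouth at (412,215). I'll enlarge these areas next.

```bash
python3 - <<'E'
import cv2,numpy as np
s=cv2.imread("pics/side0.png");t=cv2.imread("pics/top0.png")
f=lambda im,x,y:cv2.resize(im[y:y+75,x:x+100],(400,300),interpolation=cv2.INTER_CUBIC)
a=np.vstack([np.hstack([f(s,232,268),f(s,340,145)]),np.hstack([f(t,215,225),f(t,365,190)])])
cv2.imwrite("pics/crop0.png",cv2.convertScaleAbs(a,alpha=1.5))
E
```

```text
(no output)
```

View pics/crop0.png

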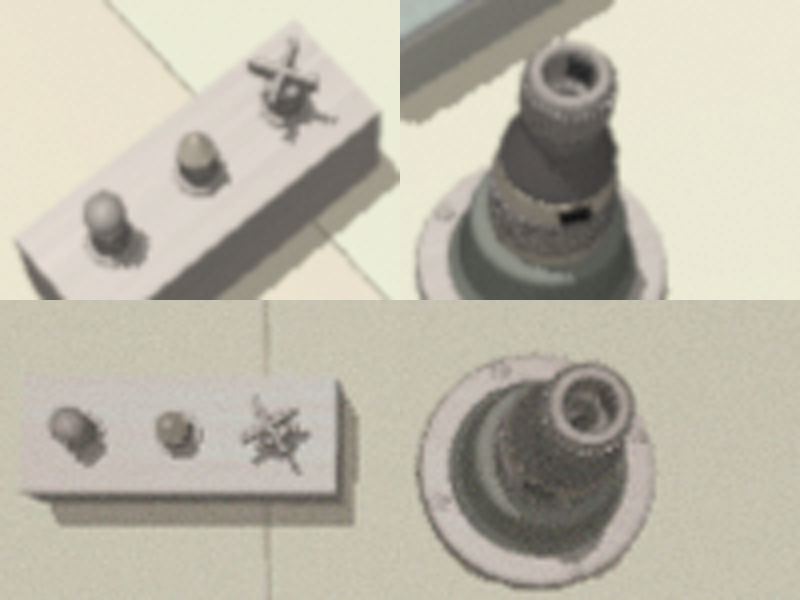

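The crops show the ball on the left, the pestle (cream cone) in the middle hole and the paddle on the right. In the side view the cone tip is at about (280.8,302) and its collar at (281.8,313.5). In the top view the cone is at (258.3,256.8). The nut's top centre is at (382.5,163.8) in the side view and (413,216) in the top view.

```bash
cat >h.py <<'E'
from cell import *
import cv2,numpy as np
from scipy.spatial.transform import Rotation as R
def ray(n,p):
    m=camera_model(n);A=R.from_rotvec(m["rvec"]).as_matrix()
    return -A.T@m["tvec"],A.T@np.linalg.solve(m["intrinsics"],[*p,1])
def plane(n,p,z):
    c,d=ray(n,p);return c+d*(z-c[2])/d[2]
def tri(p,q):
    c,d=ray("side",p);e,f=ray("top",q)
    s=np.linalg.lstsq(np.c_[d,-f],e-c,rcond=None)[0]
    a,b=c+s[0]*d,e+s[1]*f;return (a+b)/2,np.linalg.norm(a-b)
def proj(n,P):
    m=camera_model(n);return cv2.projectPoints(np.array([P],float),m["rvec"],m["tvec"],m["intrinsics"],None)[0].ravel()
E
python3 - <<'E'
from h import *
np.set_printoptions(precision=4,suppress=True)
print("collar",plane("side",(281.75,313.5),.066),"tip",plane("side",(280.75,302),.101))
print("cone top",plane("top",(258.25,256.75),.094))
print("nut",plane("side",(382.5,163.8),.168),plane("top",(413,216),.168),tri((382.5,163.8),(413,216)))
for p in [(22,378),(337,380),(337,493),(22,492)]: print("blk",plane("top",(215+p[0]/4,225+(p[1]-300)/4),.064))
for p in [(17,242),(296,20),(378,112)]: print("blkS",plane("side",(232+p[0]/4,268+p[1]/4),.064))
print("foot",plane("top",(399,232.5),.005))
o=get_obs();print(R.from_rotvec(o["ee_rot"]).as_matrix())
E
```

```text
collar [0.5057 0.2792 0.066 ] tip [0.51  0.275 0.101]
cone top [0.5089 0.2731 0.094 ]
nut [0.5624 0.0031 0.168 ] [ 0.5643 -0.0005  0.168 ] (array([ 0.5663, -0.0021,  0.1589]), np.float64(0.0002618538303012156))
blk [0.5377 0.3497 0.064 ]
blk [0.5338 0.1991 0.064 ]
blk [0.4799 0.1996 0.064 ]
blk [0.4831 0.3489 0.064 ]
blkS [0.5361 0.3506 0.064 ]
blkS [0.5348 0.2007 0.064 ]
blkS [0.48   0.2032 0.064 ]
foot [ 0.5646 -0.0008  0.005 ]
[[ 0.901   0.4339 -0.0004]
 [ 0.4339 -0.901   0.001 ]
 [ 0.     -0.0011 -1.    ]]
```

```bash
python3 -m inch '[[[0.96,-0.96,0],[0,0,0],45],[[0.96,-0.96,0],[0,0,0],45],[[0.96,-0.96,0],[0,0,0],45],[[0.96,-0.96,0],[0,0,0],45],[[0.96,-0.96,0],[0,0,0],45],[[0.96,-0.96,0],[0,0,0],45],[[0.96,-0.96,0],[0,0,0],45],[[0.96,-0.96,0],[0,0,0],45],[[0.96,-0.96,0],[0,0,0],45],[[0.96,-0.96,0],[0,0,0],45],[[0.96,-0.96,0],[0,0,0],45],[[0.96,-0.96,0],[0,0,0],45],[[0.96,-0.96,0],[0,0,0],45],[[0.96,-0.96,0],[0,0,0],45],[[0.96,-0.96,0],[0,0,0],45],[[0.96,-0.96,0],[0,0,0],45],[[0.96,-0.96,0],[0,0,0],45],[[0.96,-0.96,0],[0,0,0],45],[[0.96,-0.96,0],[0,0,0],45],[[0.96,-0.96,0],[0,0,0],45]]' 40
python3 -m inch '[[[0,0,0.2],[0,0,-1],45],[[0,0,0.2],[0,0,-1],45],[[0,0,0.2],[0,0,-1],45],[[0,0,0.2],[0,0,-1],45],[[0,0,0.2],[0,0,-1],45],[[0,0,0.2],[0,0,-1],45],[[0,0,0.2],[0,0,-1],45],[[0,0,0.2],[0,0,-1],45],[[0,0,0.2],[0,0,-1],45],[[0,0,0.2],[0,0,-1],45],[[0,0,0.2],[0,0,-1],45],[[0,0,0],[0,0,-1],45],[[0,0,0],[0,0,-0.85],45],[[0,0,0],[0,0,0],45]]'
python3 - <<'E'
from h import *
np.set_printoptions(precision=4,suppress=True)
o=get_obs();print(o["ee_pos"],o["qpos"]);print(R.from_rotvec(o["ee_rot"]).as_matrix())
E
```

```text
clock: 2.6
ee_pos: [0.5079, 0.2746, 0.2309]
ee_rot: [3.063, 0.699, -0.001]
ft_force: [0.7, -1.3, 0.6]
gripper_width: 0.523
grasp_force: 0.0
clock: 4.35
ee_pos: [0.5075, 0.2733, 0.165]
ee_rot: [-2.222, -2.22, 0.001]
ft_force: [-0.2, -0.7, -0.7]
gripper_width: 0.527
grasp_force: 0.0
[0.5075 0.2733 0.165 ] [0.4304 0.4188 1.5195 0.     1.2039 0.4315]
[[ 0.001   1.     -0.0005]
 [ 1.     -0.001  -0.0002]
 [-0.0002 -0.0005 -1.    ]]
```

```bash
python3 -m inch '[[[0.03,0.02,0.6],[0,0,0],40],[[0,0,0.6],[0,0,0],40],[[0,0,0.6],[0,0,0],40],[[0,0,0.6],[0,0,0],40],[[0,0,0.4],[0,0,0],40],[[0,0,0.3],[0,0,0],40],[[0,0,0],[0,0,0],40]]'
python3 - <<'E'
from h import *
s,t=get_image("side"),get_image("top")
f=lambda im,x,y:cv2.resize(im[y:y+75,x:x+100],(400,300),interpolation=cv2.INTER_CUBIC)
cv2.imwrite("pics/g1.png",cv2.convertScaleAbs(np.hstack([f(s,232,268),f(t,215,215)]),alpha=1.6))
E
```

```text
clock: 5.22
ee_pos: [0.5081, 0.2742, 0.0718]
ee_rot: [-2.222, -2.221, 0.001]
ft_force: [0.2, 0.3, -0.0]
gripper_width: 0.472
grasp_force: 0.0
```

View pics/g1.png

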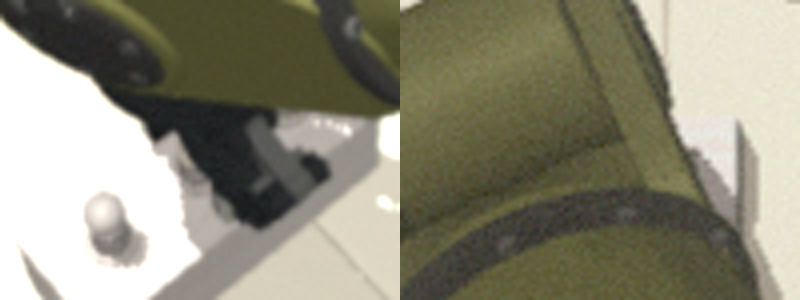

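The arm hides the pestle in the top view. The side view shows the fingers straddling the middle hub at about (282,305), with the ball head clear. I'll close and lift.

```bash
python3 -m inch '[[[0,0,0.04],[0,0,0],10],[[0,0,0],[0,0,0],10],[[0,0,0],[0,0,0],10],[[0,0,0],[0,0,0],10],[[0,0,0],[0,0,0],10],[[0,0,0],[0,0,0],10]]' 50
python3 -m inch '[[[0,0,-0.3],[0,0,0],10],[[0,0,-0.8],[0,0,0],10],[[0,0,-1],[0,0,0],10],[[0,0,-1],[0,0,0],10],[[0,0,-1],[0,0,0],10],[[0,0,-1],[0,0,0],10],[[0,0,-0.6],[0,0,0],10],[[0,0,0],[0,0,0],10],[[0,0,0],[0,0,0],10]]'
```

```text
clock: 6.08
ee_pos: [0.5086, 0.2744, 0.0716]
ee_rot: [2.222, 2.22, 0.002]
ft_force: [2.3, -0.6, 5.2]
gripper_width: 0.161
grasp_force: 49.0
clock: 7.2
ee_pos: [0.5078, 0.2741, 0.2408]
ee_rot: [-2.222, -2.22, 0.003]
ft_force: [0.0, -0.1, -0.7]
gripper_width: 0.164
grasp_force: 49.6
```

```bash
python3 - <<'E'
from h import *
s,t=get_image("side"),get_image("top")
o=get_obs();u,v=proj("side",o["ee_pos"]).astype(int);print(u,v)
f=lambda im,x,y:cv2.resize(im[y:y+75,x:x+100],(800,600),interpolation=cv2.INTER_CUBIC)
cv2.imwrite("pics/l1.png",cv2.convertScaleAbs(f(s,u-50,v-30),alpha=1.6))
E
```

```text
276 264
```

View pics/l1.png

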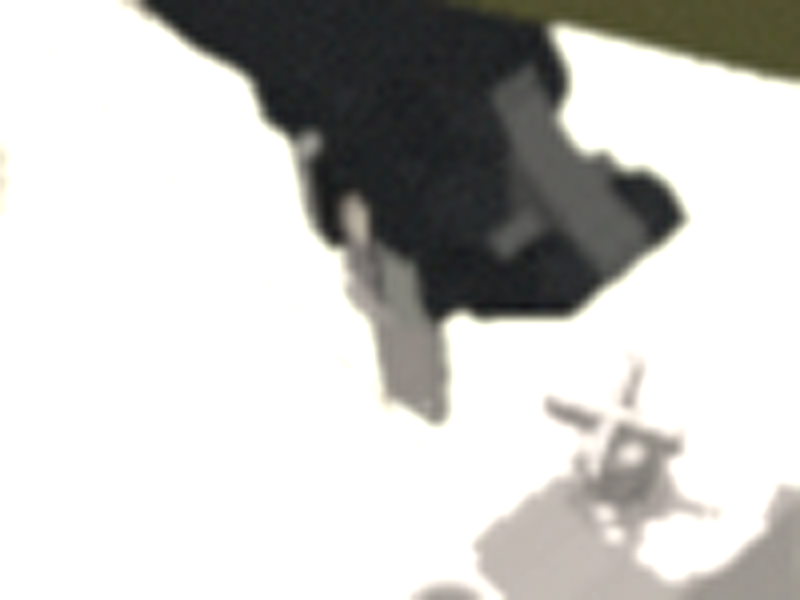

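The side view shows the pestle held, with its cone at crop (355,215), collar near (365,280), and tang end at crop (418,412), which is pixel (278.3,285.5). Next I check its tilt and depth.

```bash
python3 - <<'E'
from h import *
o=get_obs();e=o["ee_pos"]
for dz in (.04,.03,.009,-.006,-.06,-.064,-.068): 
    p=proj("side",e+[0,0,dz]);print(dz,((p-[226,234])*8).round())
E
```

```text
0.04 [386. 141.]
0.03 [390. 168.]
0.009 [398. 222.]
-0.006 [404. 260.]
-0.06 [423. 386.]
-0.064 [425. 394.]
-0.068 [426. 403.]
```

The projection matches: the pestle is upright and gripped on its hub, with the foot about 66 mm below the TCP. I'll carry it over the nut.

```bash
python3 -m inch '[[[-0.5,0.1,-0.5],[0,0,0],10],[[-0.9,0.19,-0.5],[0,0,0],10],[[-0.95,0.19,0],[0,0,0],10],[[-0.95,0.19,0],[0,0,0],10],[[-0.95,0.19,0],[0,0,0],10],[[-0.95,0.19,0],[0,0,0],10],[[-0.95,0.19,0],[0,0,0],10],[[-0.95,0.19,0],[0,0,0],10],[[-0.95,0.19,0],[0,0,0],10],[[-0.7,0.19,0],[0,0,0],10],[[-0.38,0.07,0],[0,0,0],10],[[0,0,0],[0,0,0],10],[[0,0,0],[0,0,0],10]]'
python3 - <<'E'
from h import *
s,t=get_image("side"),get_image("top")
o=get_obs();e=o["ee_pos"];print(e,o["qpos"].round(3))
u,v=proj("side",[.5645,0,.19]).astype(int)
f=lambda im,x,y:cv2.resize(im[y:y+75,x:x+100],(800,600),interpolation=cv2.INTER_CUBIC)
print(u-50,v-40,[((proj("side",e+[0,0,d])-[u-50,v-40])*8).round() for d in(0,-.066)], ((proj("side",[.5645,0,.168])-[u-50,v-40])*8).round())
cv2.imwrite("pics/n1.png",cv2.convertScaleAbs(f(s,u-50,v-40),alpha=1.4));cv2.imwrite("pics/top1.png",t)
E
```

```text
clock: 8.93
ee_pos: [0.5644, 0.001, 0.2721]
ee_rot: [-2.221, -2.221, -0.0]
ft_force: [-0.6, -0.2, -0.3]
gripper_width: 0.159
grasp_force: 49.6
[0.56440103 0.00102192 0.27212153] [-0.063  0.305  1.42   0.     1.417 -0.063]
334 114 [array([438.,  67.]), array([405., 277.])] [391. 384.]
```

View pics/n1.png

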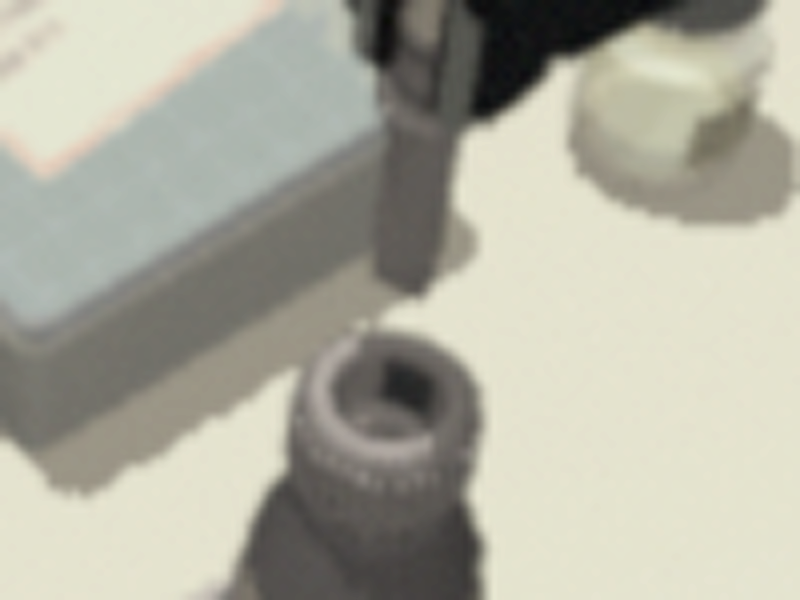

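The side crop shows the tang end at about (405,285) and the mouth centre at about (388,398). Both sit slightly lower than predicted, so I'll use the relative difference.

```bash
python3 - <<'E'
from h import *
for off in ((0,8),(1,8),(0,12)):
    print(off,plane("side",(334+(388-off[0])/8,114+(398-off[1])/8),.168))
t=cv2.imread("pics/top1.png");f=cv2.resize(t[180:255,363:463],(400,300),interpolation=cv2.INTER_CUBIC);cv2.imwrite("pics/t1.png",cv2.convertScaleAbs(f,alpha=1.6))
E
```

```text
(0, 8) [0.56389429 0.00154515 0.168     ]
(1, 8) [0.56403427 0.00170075 0.168     ]
(0, 12) [0.56461851 0.00082714 0.168     ]
```

View pics/t1.png

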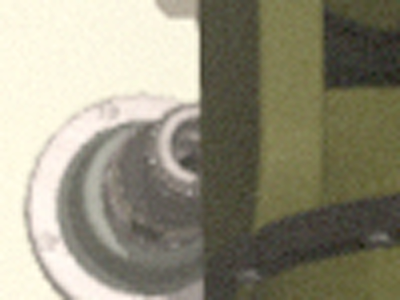

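The arm now covers half of the mouth in the top view, so nothing new there. The estimate of (0.5643, 0.0007) agrees with the current TCP, so I'll descend carefully.

```bash
python3 -m inch '[[[0,0,0.5],[0,0,0],10],[[0,0,0.5],[0,0,0],10],[[0,0,0.3],[0,0,0],10],[[0,0,0.2],[0,0,0],10],[[0,0,0],[0,0,0],10]]'
python3 -m inch '[[[0,0,0.2],[0,0,0],10],[[0,0,0.2],[0,0,0],10],[[0,0,0],[0,0,0],10]]'
```

```text
clock: 9.65
ee_pos: [0.5644, 0.0003, 0.2267]
ee_rot: [-2.222, -2.22, 0.001]
ft_force: [-0.9, 0.2, -1.3]
gripper_width: 0.159
grasp_force: 49.6
clock: 10.02
ee_pos: [0.5643, 0.0003, 0.2145]
ee_rot: [-2.222, -2.22, 0.001]
ft_force: [-0.9, 0.6, -0.9]
gripper_width: 0.161
grasp_force: 49.6
```

```bash
python3 -m inch '[[[0,0,0.15],[0,0,0],10],[[0,0,0.1],[0,0,0],10],[[0,0,0],[0,0,0],10]]'
python3 -m inch '[[[0,0,0.1],[0,0,0],10],[[0,0,0.1],[0,0,0],10],[[0,0,0],[0,0,0],10]]'
```

```text
clock: 10.4
ee_pos: [0.5644, 0.0003, 0.2073]
ee_rot: [-2.222, -2.22, 0.0]
ft_force: [0.5, -1.1, -0.6]
gripper_width: 0.163
grasp_force: 49.6
clock: 10.78
ee_pos: [0.5644, 0.0003, 0.2013]
ee_rot: [-2.222, -2.221, 0.0]
ft_force: [-0.3, 1.0, -0.3]
gripper_width: 0.165
grasp_force: 49.6
```

```bash
python3 -m inch '[[[0,0,0.1],[0,0,0],10],[[0,0,0.1],[0,0,0],10],[[0,0,0.1],[0,0,0],10],[[0,0,0],[0,0,0],10]]'
python3 -m inch '[[[0,0,0.06],[0,0,0],10],[[0,0,0],[0,0,0],10]]'
```

```text
clock: 11.28
ee_pos: [0.5644, 0.0003, 0.1923]
ee_rot: [-2.222, -2.22, 0.001]
ft_force: [-0.1, 0.0, -0.9]
gripper_width: 0.164
grasp_force: 49.6
clock: 11.52
ee_pos: [0.5645, 0.0003, 0.1907]
ee_rot: [-2.222, -2.221, 0.0]
ft_force: [0.2, 0.1, -0.4]
gripper_width: 0.165
grasp_force: 49.6
```

```bash
python3 -m inch '[[[0,0,0.05],[0,0,0],10],[[0,0,0],[0,0,0],10]]'
python3 -m inch '[[[0,0,0.04],[0,0,0],10],[[0,0,0],[0,0,0],10]]'
python3 -m inch '[[[0,0,0.04],[0,0,0],10],[[0,0,0],[0,0,0],10]]'
```

```text
clock: 11.78
ee_pos: [0.5645, 0.0003, 0.1892]
ee_rot: [-2.222, -2.221, 0.0]
ft_force: [0.1, -0.5, -0.9]
gripper_width: 0.163
grasp_force: 49.6
clock: 12.02
ee_pos: [0.5645, 0.0003, 0.188]
ee_rot: [-2.222, -2.221, 0.0]
ft_force: [0.7, -0.0, -1.1]
gripper_width: 0.16
grasp_force: 49.6
clock: 12.28
ee_pos: [0.5647, 0.0003, 0.1874]
ee_rot: [2.222, 2.22, 0.001]
ft_force: [-0.1, 0.5, 3.8]
gripper_width: 0.163
grasp_force: 50.1
```

Contact is at about 4.5 N. I'll press slightly more and sweep clockwise in chunks.

```bash
python3 -m inch '[[[0,0,0.02],[0,0,0.7],10],[[0,0,0],[0,0,0.7],10],[[0,0,0],[0,0,0.7],10],[[0,0,0],[0,0,0.7],10]]'
python3 -c "
from h import *;o=get_obs();print(o['wrist_torque'],o['qpos'][5])"
python3 -m inch '[[[0,0,0],[0,0,0.7],10],[[0,0,0],[0,0,0.7],10],[[0,0,0],[0,0,0.7],10],[[0,0,0],[0,0,0.7],10]]'
python3 -c "
from h import *;o=get_obs();print(o['wrist_torque'],o['qpos'][5])"
```

```text
clock: 12.78
ee_pos: [0.5648, 0.0003, 0.1873]
ee_rot: [2.477, 1.931, 0.002]
ft_force: [-2.3, 0.4, 8.0]
gripper_width: 0.163
grasp_force: 50.5
[0.08975346 0.48571821 0.08384648] 0.1825578356687093
clock: 13.28
ee_pos: [0.5647, 0.0005, 0.1872]
ee_rot: [2.695, 1.615, 0.002]
ft_force: [-3.6, 1.1, 9.1]
gripper_width: 0.165
grasp_force: 50.5
[0.23639968 0.61765304 0.02780216] 0.42690524120533313
```

```bash
for i in 1; do python3 -m inch '[[[0,0,0],[0,0,1],10],[[0,0,0],[0,0,1],10],[[0,0,0],[0,0,1],10]]'; done
python3 -m inch '[[[0,0,0],[0,0,1],10],[[0,0,0],[0,0,1],10],[[0,0,0],[0,0,1],10]]'
python3 -c "
from h import *;o=get_obs();print(o['wrist_torque'],o['qpos'][5])"
```

```text
clock: 13.65
ee_pos: [0.5646, 0.0005, 0.1871]
ee_rot: [-2.883, -1.248, -0.001]
ft_force: [-3.3, 1.1, 7.4]
gripper_width: 0.165
grasp_force: 50.5
clock: 14.02
ee_pos: [0.5645, 0.0006, 0.1869]
ee_rot: [-3.021, -0.861, -0.001]
ft_force: [-3.5, 2.0, 5.9]
gripper_width: 0.161
grasp_force: 50.3
[0.47432789 0.68621844 0.03350705] 0.9514304775881591
```

```bash
python3 -m inch '[[[0,0,0],[0,0,1],10],[[0,0,0],[0,0,1],10],[[0,0,0],[0,0,1],10]]'
python3 -m inch '[[[0,0,0],[0,0,1],10],[[0,0,0],[0,0,1],10],[[0,0,0],[0,0,1],10]]'
python3 -c "
from h import *;o=get_obs();print(o['wrist_torque'],o['qpos'][5])"
```

```text
clock: 14.4
ee_pos: [0.5644, 0.0006, 0.1865]
ee_rot: [-3.107, -0.459, 0.0]
ft_force: [-1.7, 1.5, -0.5]
gripper_width: 0.164
grasp_force: 49.7
clock: 14.78
ee_pos: [0.5642, 0.0006, 0.186]
ee_rot: [-3.141, -0.049, 0.001]
ft_force: [-1.5, 1.6, -0.9]
gripper_width: 0.159
grasp_force: 49.6
[ 0.39246613  0.2330819  -0.01013382] 1.4750466411029306
```

The axial force has vanished, so the tang is probably over the slot. I'll lower and see.

```bash
python3 -m inch '[[[0,0,0.06],[0,0,0],10],[[0,0,0],[0,0,0],10]]'
```

```text
clock: 15.02
ee_pos: [0.5643, 0.0005, 0.1842]
ee_rot: [-3.141, -0.057, 0.001]
ft_force: [-1.7, 1.3, -1.2]
gripper_width: 0.158
grasp_force: 49.7
```

```bash
python3 -m inch '[[[0,0,0.06],[0,0,0],10],[[0,0,0.06],[0,0,0],10],[[0,0,0],[0,0,0],10]]'
python3 -m inch '[[[0,0,0.05],[0,0,0],10],[[0,0,0.04],[0,0,0],10],[[0,0,0],[0,0,0],10]]'
```

```text
clock: 15.4
ee_pos: [0.5644, 0.0004, 0.1806]
ee_rot: [-3.141, -0.054, 0.001]
ft_force: [-3.0, 3.0, -0.4]
gripper_width: 0.163
grasp_force: 49.7
clock: 15.78
ee_pos: [0.5644, 0.0004, 0.1781]
ee_rot: [-3.141, -0.054, 0.0]
ft_force: [-2.9, 3.5, 0.3]
gripper_width: 0.163
grasp_force: 49.8
```

```bash
python3 -m inch '[[[0,0,0.03],[0,0,0],10],[[0,0,0],[0,0,0],10]]'
python3 -m inch '[[[0,0,0.03],[0,0,0],10],[[0,0,0],[0,0,0],10]]'
```

```text
clock: 16.02
ee_pos: [0.5646, 0.0004, 0.1775]
ee_rot: [-3.141, -0.054, -0.001]
ft_force: [-3.0, 3.2, 3.5]
gripper_width: 0.167
grasp_force: 50.1
clock: 16.27
ee_pos: [0.5648, 0.0004, 0.1774]
ee_rot: [-3.141, -0.054, -0.002]
ft_force: [-5.1, 4.1, 9.6]
gripper_width: 0.161
grasp_force: 50.8
```

The pestle dropped exactly 10 mm and is home. I'll release it, wind the wrist back and widen the fingers for the nut.

```bash
python3 -m inch '[[[0,0,-0.04],[0,0,0],10],[[0,0,0],[0,0,0],60],[[0,0,0],[0,0,0],60],[[0,0,0],[0,0,0],60],[[0,0,0],[0,0,-1],60],[[0,0,0],[0,0,-1],60],[[0,0,0],[0,0,-1],60],[[0,0,0],[0,0,-1],60],[[0,0,0],[0,0,-1],60],[[0,0,0],[0,0,-1],60],[[0,0,0],[0,0,-1],60],[[0,0,0],[0,0,-1],60],[[0,0,0],[0,0,-1],60],[[0,0,0],[0,0,-1],60],[[0,0,0],[0,0,-1],60],[[0,0,0],[0,0,-1],60]]'
python3 -m inch '[[[0,0,0],[0,0,-1],60],[[0,0,0],[0,0,-1],60],[[0,0,0],[0,0,-1],60],[[0,0,0],[0,0,-1],60],[[0,0,0],[0,0,-1],60],[[0,0,0],[0,0,-1],60],[[0,0,0],[0,0,-1],60],[[0,0,0],[0,0,-1],60],[[0,0,0],[0,0,-1],60],[[0,0,0],[0,0,-1],60],[[0,0,0],[0,0,-1],60],[[0,0,0],[0,0,-1],60],[[0,0,0],[0,0,-1],60],[[0,0,0],[0,0,0],60]]'
python3 - <<'E'
from h import *
s=get_image("side");o=get_obs();print(o["qpos"].round(3),R.from_rotvec(o["ee_rot"]).as_matrix().round(3))
f=cv2.resize(s[114:189,334:434],(800,600),interpolation=cv2.INTER_CUBIC);cv2.imwrite("pics/h1.png",cv2.convertScaleAbs(f,alpha=1.5))
E
```

```text
clock: 18.27
ee_pos: [0.5646, 0.0002, 0.1776]
ee_rot: [2.691, 1.621, 0.0]
ft_force: [-0.4, 0.1, -0.4]
gripper_width: 0.703
grasp_force: 0.0
clock: 20.02
ee_pos: [0.5646, 0.0002, 0.1776]
ee_rot: [1.403, 2.81, -0.0]
ft_force: [-0.7, 0.2, 0.3]
gripper_width: 0.703
grasp_force: 0.0
[-0.064  0.38   1.543 -0.     1.219 -0.708] [[-0.6  0.8  0. ]
 [ 0.8  0.6 -0. ]
 [-0.   0.  -1. ]]
```

View pics/h1.png

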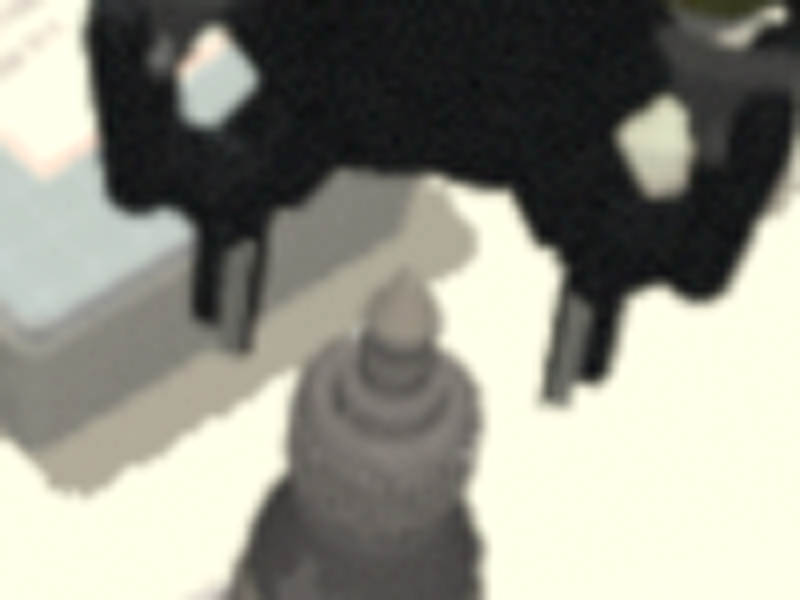

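The side crop shows the pestle upright in the collet, with its cone tip at (405,270) and its collar at the nut. The open fingers straddle the nut clear on both sides. I'll descend to the nut.

```bash
python3 -m inch '[[[0,0,0.3],[0,0,0],60],[[0,0,0.4],[0,0,0],55],[[0,0,0.4],[0,0,0],55],[[0,0,0.15],[0,0,0],55],[[0,0,0],[0,0,0],55]]'
python3 -m inch '[[[0,0,0],[0,0,0],30],[[0,0,0],[0,0,0],30],[[0,0,0],[0,0,0],30],[[0,0,0],[0,0,0],30],[[0,0,0],[0,0,0],30],[[0,0,0],[0,0,0],30]]' 80
python3 -c "
from h import *;o=get_obs();print(o['wrist_torque'],o['qpos'][5])"
```

```text
clock: 20.7
ee_pos: [0.5644, 0.0003, 0.1397]
ee_rot: [-1.403, -2.81, 0.0]
ft_force: [0.0, -0.1, 0.7]
gripper_width: 0.645
grasp_force: 0.0
clock: 21.45
ee_pos: [0.565, 0.0005, 0.141]
ee_rot: [1.402, 2.81, 0.002]
ft_force: [1.3, 3.3, 6.1]
gripper_width: 0.444
grasp_force: 80.6
[ 0.55235336 -0.24936932 -0.09752776] -0.7094265128865891
```

```bash
cat > w.py <<'E'
from h import *
o=get_obs();a=R.from_rotvec(o["ee_rot"]).as_matrix()[:,1]
print("TQ",o["wrist_torque"].round(3),"q6",round(o["qpos"][5],3),"ang",round(float(np.arctan2(a[1],a[0])),3))
E
python3 -m inch '[[[0,0,0],[0,0,1],30],[[0,0,0],[0,0,1],30],[[0,0,0],[0,0,1],30],[[0,0,0],[0,0,1],30]]';python3 w.py
python3 -m inch '[[[0,0,0],[0,0,1],30],[[0,0,0],[0,0,1],30],[[0,0,0],[0,0,1],30]]';python3 w.py
python3 -m inch '[[[0,0,0],[0,0,0.7],30]]' | grep -v ee;python3 w.py
```

```text
clock: 21.95
ee_pos: [0.5648, 0.0004, 0.1409]
ee_rot: [1.872, 2.522, 0.001]
ft_force: [-1.8, 2.1, 7.6]
gripper_width: 0.451
grasp_force: 80.8
TQ [0.304 0.132 0.333] q6 -0.358 ang 0.294
clock: 22.32
ee_pos: [0.5646, 0.0004, 0.1409]
ee_rot: [2.185, 2.256, 0.001]
ft_force: [-2.9, 1.9, 8.3]
gripper_width: 0.453
grasp_force: 80.9
TQ [0.305 0.423 0.258] q6 -0.096 ang 0.032
clock: 22.45
ft_force: [-4.3, 0.6, 9.0]
gripper_width: 0.452
grasp_force: 80.9
TQ [0.242 0.481 0.29 ] q6 -0.035 ang -0.029
```

```bash
python3 -m inch '[[[0,0,0],[0,0,1],30]]' | grep ft;python3 w.py
python3 -m inch '[[[0,0,0],[0,0,1],30]]' | grep ft;python3 w.py
python3 -m inch '[[[0,0,0],[0,0,1],30]]' | grep ft;python3 w.py
```

```text
ft_force: [-4.7, 1.6, 9.0]
TQ [0.243 0.576 0.334] q6 0.052 ang -0.116
ft_force: [-5.0, 1.7, 9.4]
TQ [0.267 0.686 0.366] q6 0.14 ang -0.204
ft_force: [-5.8, 1.5, 9.6]
TQ [0.311 0.785 0.287] q6 0.227 ang -0.291
```

```bash
python3 -m inch '[[[0,0,0],[0,0,1],30]]' | grep ft;python3 w.py
python3 -m inch '[[[0,0,0],[0,0,1],30]]' | grep ft;python3 w.py
python3 -m inch '[[[0,0,0],[0,0,1],30]]' | grep ft;python3 w.py
```

```text
ft_force: [-6.5, 1.9, 10.3]
TQ [0.323 0.961 0.368] q6 0.314 ang -0.378
ft_force: [-7.4, 2.4, 10.9]
TQ [0.316 1.017 0.429] q6 0.401 ang -0.465
ft_force: [-8.4, 2.5, 10.5]
TQ [0.343 1.131 0.515] q6 0.488 ang -0.552
```

The moment climbs about 0.07–0.08 N m per row from the 0.3 drag and is now about 0.2 above it. That puts the nut about 0.25 rad past the touch, mid-snug, so I'll let go and rise.

```bash
python3 -m inch '[[[0,0,0],[0,0,0],30],[[0,0,0],[0,0,0],60],[[0,0,0],[0,0,0],60],[[0,0,0],[0,0,0],60],[[0,0,0],[0,0,0],60],[[0,0,-0.5],[0,0,0],60],[[0,0,-1],[0,0,0],60],[[0,0,-1],[0,0,0],60],[[0,0,-1],[0,0,0],60],[[0,0,-0.8],[0,0,0],60],[[0,0,0],[0,0,0],60],[[0,0,0],[0,0,0],60]]'
python3 - <<'E'
from h import *
s=get_image("side")
f=lambda x,y:cv2.resize(s[y:y+75,x:x+100],(400,300),interpolation=cv2.INTER_CUBIC)
cv2.imwrite("pics/e1.png",cv2.convertScaleAbs(np.hstack([f(334,114),f(232,268)]),alpha=1.4))
E
```

```text
clock: 24.7
ee_pos: [0.5642, 0.0003, 0.2686]
ee_rot: [-2.741, -1.534, 0.001]
ft_force: [0.3, 0.3, -0.2]
gripper_width: 0.7
grasp_force: 0.0
```

View pics/e1.png

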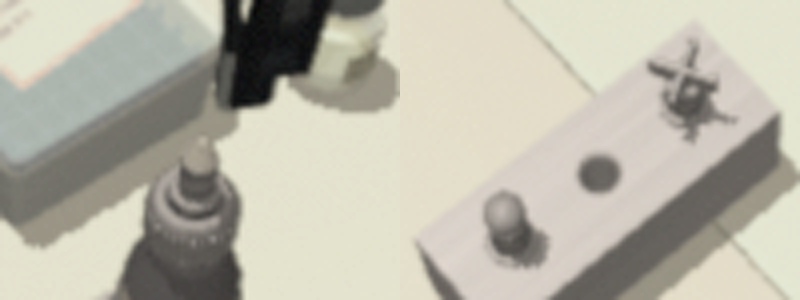

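The pestle stands upright and home in the nut (cone tip at crop (203,135)). The ball and paddle heads are undisturbed, and the gripper is clear.

```bash
python3 -c "
from cell import job;print(job.close_job())"
```

```text
the job is handed in; nothing more can be done
None
```

I handed the job in at about 25 s: the pestle is fully home in the slot, the nut is about 0.25 rad past first touch (estimated from wrist torque; grip force not measured directly), and the other two heads are still in the block; no verdict was returned.

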